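# Index the cooling turntable to the fan and lock it

## Task

Bring the copper heat sink in front of the fan: swing the yellow catch out of the handwheel, crank the handwheel the whole number of turns needed (one turn, either way, moves the turntable by one nest), then swing the catch fully back into the wheel's notch so that the table is locked. Do not touch the turntable or the heat sinks, and leave the other things on the bench where they are.

Things in the scene. Friction and masses are not known exactly. Their poses are not given: they have to be found in the camera images.
- wheel_axis (a point): centre of the red handwheel's top face (disc 120 mm across, top face 80 mm above the bench), on its upright turning axis; it belongs to the fixture, whose x axis points from here to the wheel's notch with the catch shut and whose y axis points away from the turntable
- handwheel (a joint): turn of the handwheel, rad: 0 at the start, growing clockwise seen from above, no end stops. One full turn (6.283) carries the turntable one nest (60 degrees) in the same sense; gears hold the two together. Light friction, about 2 N at the knob; it stays where it is left. The rim has one notch, 18 mm wide, on the side opposite the knob; the catch can drop in only with the wheel within about 5 degrees of a whole number of turns
- knob_center (a point): centre of the black crank knob that stands upright on the handwheel, 45 mm from the wheel's axis: 22 mm in diameter, 40 mm tall (86 to 126 mm above the bench, this point at 106 mm); spins freely on its own pin, so it can be held from above without turning the hand. At the start, and after every whole turn, it stands at the same place, on the robot's side of the wheel
- catch (a joint): angle of the yellow catch lever, rad: 0 = shut, its nose fully in the wheel's notch (wheel locked; so at the start); grows anticlockwise seen from above to 0.5 at the stop. Above about 0.25 the nose clears the wheel. About 0.16 means that the nose rests on the rim, not in the notch. Stiff enough to stay where it is left, 1 to 2 N at the pin
- catch_pin (a point): centre of the yellow upright pin on the catch lever's tail, to pinch or push from above: 14 mm in diameter, from the lever's top at 78 mm to 116 mm above the bench (this point at 97 mm). It swings on a 55 mm radius about catch_pivot, 26 mm towards the robot and a little sideways from shut to the stop
- catch_pivot (a point): the catch lever's upright turning axis, at the height of catch_pin
- turntable: round steel turntable, 180 mm across, top 44 mm above the bench, with six nests 60 degrees apart on a 62 mm radius, each with four brass dowel pins; origin on its axis at bench height, turns clockwise with the handwheel
- table_axis (a point): centre of the turntable's top face, on its turning axis
- fan_mark (a point): fixed point on the turntable's top, 62 mm from its axis, where a nest stands when it faces the yellow pointer and the black 90 mm fan at the turntable's end away from the handwheel
- copper_sink: copper-coloured round finned heat sink, 32 mm in diameter, 28 mm high, loose in one of the three nests farther from the fan, so it needs 2 turns clockwise, 3 turns either way, or 2 turns anticlockwise to reach fan_mark; origin at the centre of its underside
- silver_sink: the same in aluminium, in another of these nests
- black_sink: the same in black, in another of these nests
- flux_bottle: bystander: white-labelled clear bottle with yellow cap, 40 mm across, 100 mm high, beside the turntable; origin at its underside
- tape_roll: bystander: cream roll of tape lying flat, 84 mm across, 24 mm high; origin at its underside
- screwdriver: bystander: screwdriver lying on the bench, 160 mm long, beside the fixture, on the side away from the robot; origin at its underside
- pen_cup: bystander: red cup of pens, 74 mm across, 155 mm high with its pens; origin at its underside
- battery_pack: bystander: flat black battery pack, 210 x 50 x 20 mm; origin at its underside
- main_board: bystander: blue circuit board with heat sinks, 200 x 140 x 20 mm, on the bench; origin at its underside

How it is judged:
By the outcome, as a careful person would: the job done as asked, in the order asked, and still so for the second after the job is handed in, with the robot touching nothing.
It also fails if it takes over 72 s, if anything falls off the work surface, if the arm or the gripper's body presses on something with over 40 N, if the wrist force passes 120 N, or if a joint passes its speed limit or range.

## Robot

A 6-joint arm with a two-finger parallel gripper is mounted at the origin on the work surface. World frame = base frame: x ahead of the robot, y to its left, z up, the work surface at z = 0. Lengths are in m, angles in rad, forces in N, time in s.
With the tool pointing down it reaches from about 0.375 to 0.975 m from the base axis. Payload 3.8 kg.
Tool frame: the origin (TCP) lies at the very end of the fingers, on their centre line; the grasp point (between the pads) lies 19 mm behind it; z points along the fingers, y is the direction in which the jaws open and shut (so a half turn about z gives the same grasp; the last joint's range is limited). The gripper opens to 85 mm and grips with 20 to 120 N. Pads are 22 mm wide; open, the fingers measure 114 mm over their backs; the gripper's body (76 mm by 85 mm) begins 54 mm behind the grasp point. The pads swing forward as they close: fully open they stand 13 mm farther back than shut.
Start: joints at [-1.373, 0.264, 1.604, -0, 1.274, -0.037], TCP at [0.157, -0.656, 0.231] pointing down, gripper open.
Joint ranges: [-2.63, 2.63], [-0.94, 2.18], [0.31, 2.57], [-1.31, 4.45], [0, 2.66], [-2.55, 2.55]. Speed limits (rad/s): [2.57, 2.57, 3.14, 3.14, 3.14, 3.14].

## Interface

Orientations are given as a rotation vector (axis times angle).
In Python, from workcell import bot, viewer gives the robot as it stands.
- The arm moves only by the tool jog_arm, never from a script. Its argument "motion" is a list of rows, each an object of numbers: "dx", "dy", "dz": the shift along the world's x, y, z in cm; "turn": the turn about the world's z in rad. A call has 1 to 12 rows; each row shifts and turns the commanded pose from where the row before left it; what a row does not reach is not made up. A row lasts 1/12 s, in which the tool goes at most 41.7 mm and 7.16 degrees, less where a joint would pass 70% of its speed; a pose out of reach is approached as far as the arm can. A call is refused whole if a number of a shift passes 4.17 or a number of a turn 0.125, either way. A call with a gripper value outside its range is refused whole. "fingers" is the finger opening in cm, from 0 to 8.54, set as the call begins (left out, the last holds). The fingers move at their own pace and stop on an object; "grip_force" is the grip in N (left out, the last holds). Time passes only in rows, so rows that do not move let the fingers close. It gives the time, the measured TCP pose, the force and the opening at its end, in the units of the state.
- bot.read_state(): the state, without advancing time (a new reading comes with each control period).
- viewer.read_camera(name): name is "scene" or "top" or "wrist"; returns (picture, depth): 384x512x3 uint8, red, green, blue; 384x512 float32, m along the optical axis (not along the pixel's ray), 0 where there is no reading.
- viewer.camera_info(name): a dict with "vertical_fov" (degrees; the focal length in pixels is half the picture's height over the tangent of half this angle, whatever the lens; pixels are square), "cx", "cy" (the principal point, pixels), "R" (3x3) and "t" (3): a world point X has camera coordinates R X + t. Camera axes: x right, y down, z forward; pixel columns grow to the right and rows downward; lengths in m; the calibration is good to about 2 mm. A picture is of the moment at which its call begins: read the wrist's pose just before it. camera_info takes no time and is no camera call; for the wrist camera it gives the pose at the moment of the call.
- bot.finish_job(): hands the job in, once; it reports no verdict.
The state is a dict: "time": time; "q": joint angles; "joint_vel": joint speeds; "joint_torque": joint torques, N m; "tool_pos": TCP position; "tcp_rot": TCP orientation; "wrist_force": force on the tool from outside, world axes, zero at the start; "torque": the same for the moment, N m; "width": opening from 0.0 (shut) to 1.0 (fully open).
Only numpy, scipy, OpenCV 4.12 (cv2) and the standard library are available. Lean on these libraries where they do the work, as an engineer would, in place of code of your own. Each camera call takes 0.05 s, during which the arm holds its last target. There are 200 camera calls.

## Working session

There is one attempt and no reset: what is moved stays moved. The work goes in short steps, Python scripts to look and compute and a tool call to move; the robot and the scene stay as the last step left them, time stands still between calls to the robot, and variables do not carry over. Pictures are saved under pics/ and viewed, about 8 in all and at most 12, crops included, and the job is handed in when it is done.

Besides the shell and the picture viewer there is one more tool, called after ">>>" as name(argument=value, ...) on one line, values as JSON. jog_arm: Moves the arm, as the interface text tells. Its arguments: {"type":"object","properties":{"motion":{"type":"array"},"fingers":{"type":"number"},"grip_force":{"type":"number"}},"required":["motion"]}

```bash
mkdir -p pics; cat > h.py <<'E'
import numpy as np, cv2
from workcell import bot, viewer
def cam(n):
    i=viewer.camera_info(n); p,d=viewer.read_camera(n); return p,d,i
def ray(i,u,v,z,h=384):
    f=h/2/np.tan(np.radians(i["vertical_fov"])/2)
    R=np.array(i["R"]);t=np.array(i["t"])
    c=-R.T@t; d=R.T@np.array([(u-i["cx"])/f,(v-i["cy"])/f,1])
    return c+d*(z-c[2])/d[2]
def cloud(d,i):
    f=192/np.tan(np.radians(i["vertical_fov"])/2)
    v,u=np.mgrid[:384,:512]
    P=np.stack([(u-i["cx"])/f*d,(v-i["cy"])/f*d,d],-1)
    return (P-np.array(i["t"]))@np.array(i["R"])
def save(n,p): cv2.imwrite("pics/"+n,p[...,::-1])
E
python3 - <<'E'
from h import *
o=[]
for n in("top","scene"):
    p,d,i=cam(n); np.savez(n+".npz",p=p,d=d,i=i); save(n+".png",p); print(n,{k:np.round(v,3).tolist() for k,v in i.items()})
print(bot.read_state())
E
```

```text
top {'vertical_fov': 55.09, 'cx': 247.477, 'cy': 189.819, 'R': [[0.023, -1.0, -0.005], [-0.987, -0.022, -0.157], [0.157, 0.009, -0.988]], 't': [-0.012, 0.562, 1.423]}
scene {'vertical_fov': 44.158, 'cx': 256.777, 'cy': 199.405, 'R': [[-0.104, 0.995, -0.009], [0.57, 0.052, -0.82], [-0.815, -0.09, -0.572]], 't': [0.087, -0.244, 1.928]}
{'time': 0.1, 'q': array([-1.37289333e+00,  2.64697334e-01,  1.60526123e+00,  1.23173787e-05,
        1.27370669e+00, -3.69160171e-02]), 'joint_vel': array([ 0.00207869, -0.00133183, -0.00261449,  0.00153269,  0.00159754,
       -0.00092449]), 'joint_torque': array([ 3.89918114e-04, -5.16706932e+01, -3.68591344e+01, -6.14919213e-05,
        6.28668669e-03, -9.03015859e-06]), 'tool_pos': array([ 0.15690933, -0.65581658,  0.23006053]), 'tcp_rot': array([-3.11791215e+00, -3.67758245e-01,  2.43179285e-04]), 'wrist_force': array([0.31088072, 0.51103425, 0.45515083]), 'torque': array([ 0.0584026 ,  0.00411546, -0.03991216]), 'width': 1.002282747076212}
```

View pics/top.png

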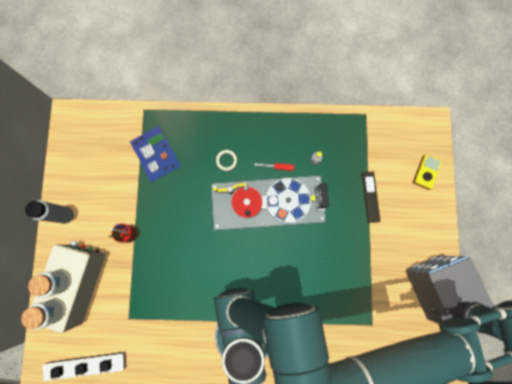

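View pics/scene.png

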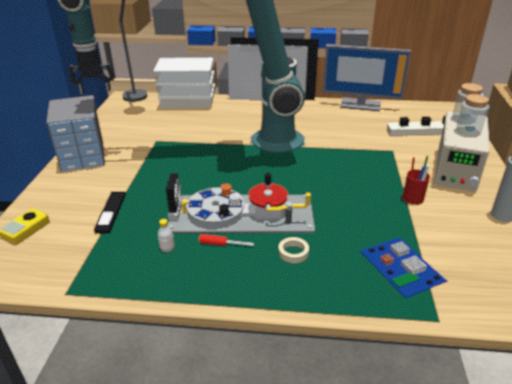

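```bash
python3 - <<'E'
from h import *
T=np.load("top.npz",allow_pickle=True);S=np.load("scene.npz",allow_pickle=True)
p,i=T["p"],T["i"].item(); q,j=S["p"],S["i"].item()
def blob(p,lo,hi,box,name,i,zs):
    x0,y0,x1,y1=box; h=cv2.cvtColor(p,cv2.COLOR_RGB2HSV)
    m=cv2.inRange(h,lo,hi); w=np.zeros_like(m); w[y0:y1,x0:x1]=m[y0:y1,x0:x1]
    n,l,s,c=cv2.connectedComponentsWithStats(w)
    for k in range(1,n):
        if s[k,4]>=6: print(name,np.round(c[k],1),s[k].tolist(),[np.round(ray(i,*c[k],z)[:2],4).tolist() for z in zs])
b=(205,170,335,235)
blob(p,(0,150,100),(6,255,255),b,"top red",i,[.08])
blob(p,(7,100,60),(18,255,255),b,"top copper",i,[.072])
blob(p,(20,120,100),(35,255,255),b,"top yellow",i,[.078,.116])
blob(p,(0,0,0),(179,255,50),b,"top black",i,[.126,.072])
b=(160,165,320,240)
blob(q,(0,150,100),(6,255,255),b,"sc red",j,[.08])
blob(q,(7,100,60),(18,255,255),b,"sc copper",j,[.06])
blob(q,(20,120,100),(35,255,255),b,"sc yellow",j,[.078,.097])
blob(q,(0,0,0),(179,255,50),b,"sc black",j,[.106,.06])
a=cv2.resize(p[172:236,205:335],None,fx=6,fy=6,interpolation=2)[:300]
c=cv2.resize(q[165:240,160:320],None,fx=5,fy=5,interpolation=2)[:300]
save("c1.png",np.vstack([np.pad(a,((0,0),(0,20),(0,0))),c[:,:800]][:2]) if a.shape[1]==780 else a)
E
```

```text
top red [246.3 201.8] [232, 188, 29, 29, 592] [[0.5095, 0.0041]]
top copper [281.6 213.2] [278, 210, 8, 8, 42] [[0.469, -0.1335]]
top yellow [238.4 185.4] [233, 184, 13, 5, 33] [[0.5733, 0.0366], [0.5668, 0.0353]]
top yellow [220.4 189.7] [214, 188, 13, 4, 40] [[0.555, 0.1063], [0.549, 0.1031]]
top yellow [312.9 197.8] [311, 196, 5, 5, 18] [[0.5312, -0.2537], [0.5259, -0.2473]]
sc red [267.6 195. ] [249, 184, 38, 23, 615] [[0.5204, 0.0009]]
sc red [211.  237.2] [199, 234, 28, 6, 122] [[0.7377, -0.1359]]
sc copper [225.8 188.6] [221, 183, 11, 13, 100] [[0.4672, -0.1387]]
sc copper [278.5 204.8] [276, 204, 6, 2, 6] [[0.5413, 0.0361]]
sc yellow [303.4 201.3] [292, 192, 19, 16, 98] [[0.5414, 0.1112], [0.5686, 0.111]]
sc yellow [183.8 205.7] [182, 200, 6, 13, 48] [[0.5968, -0.2446], [0.6227, -0.2366]]
sc yellow [276.5 207.8] [267, 205, 20, 6, 82] [[0.5824, 0.0325], [0.6086, 0.034]]
sc yellow [163.1 222.1] [160, 219, 8, 8, 53] [[0.6812, -0.2853], [0.7052, -0.2764]]
sc black [171.1 193.1] [166, 174, 11, 38, 261] [[0.5743, -0.2861], [0.5081, -0.3083]]
sc black [267.5 178.7] [265, 174, 6, 11, 56] [[0.4678, -0.0042], [0.3955, -0.0102]]
sc black [223.8 210. ] [220, 205, 8, 11, 65] [[0.6451, -0.1142], [0.583, -0.1266]]
```

View pics/c1.png

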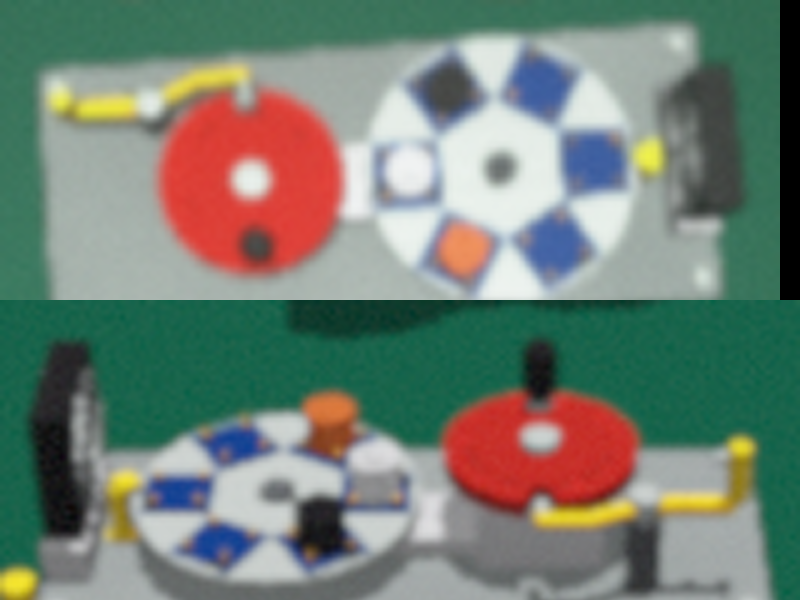

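```bash
python3 - <<'E'
from h import *
i=np.load("top.npz",allow_pickle=True)["i"].item();j=np.load("scene.npz",allow_pickle=True)["i"].item()
t=lambda x,y,z:np.round(ray(i,(x+.5)/6-.5+205,(y+.5)/6-.5+172,z)[:2],4)
s=lambda x,y,z:np.round(ray(j,(x+.5)/5-.5+160,(y-300+.5)/5-.5+165,z)[:2],4)
print("pin",t(60,98,.116),s(741,442,.116));print("knob",t(257,243,.126),s(540,346,.126))
print("wheel",t(251,180,.082),s(541,436,.083));print("pivot",t(151,103,.085),s(645,495,.085))
print("table",t(500,167,.05),s(277,491,.05),"copper",t(463,249,.072),s(331,405,.072),"ptr",t(648,156,.06))
E
```

```text
pin [0.5552 0.1254] [0.5517 0.1226]
knob [ 0.4651 -0.0014] [ 0.471  -0.0036]
wheel [0.51   0.0037] [5.071e-01 2.000e-04]
pivot [0.5583 0.0695] [0.5672 0.0675]
table [ 0.5264 -0.1597] [ 0.5344 -0.1627] copper [ 0.4696 -0.1339] [ 0.4675 -0.1382] ptr [ 0.5345 -0.2554]
```

>>> jog_arm(motion=[{"dx": 1.65, "dy": 3.25, "turn": 0.056}, {"dx": 1.65, "dy": 3.25, "turn": 0.056}, {"dx": 1.65, "dy": 3.25, "turn": 0.056}, {"dx": 1.65, "dy": 3.25, "turn": 0.056}, {"dx": 1.65, "dy": 3.25, "turn": 0.056}, {"dx": 1.65, "dy": 3.25, "turn": 0.056}, {"dx": 1.65, "dy": 3.25, "turn": 0.056}, {"dx": 1.65, "dy": 3.25, "turn": 0.056}, {"dx": 1.65, "dy": 3.25, "turn": 0.056}, {"dx": 1.65, "dy": 3.25, "turn": 0.056}, {"dx": 1.65, "dy": 3.25, "turn": 0.056}, {"dx": 1.65, "dy": 3.25, "turn": 0.056}], fingers=4)

```text
validation failed for argument at $.mo...
```

>>> jog_arm(motion=[{"dx": 1.65, "dy": 3.25, "turn": 0.056}, {"dx": 1.65, "dy": 3.25, "turn": 0.056}, {"dx": 1.65, "dy": 3.25, "turn": 0.056}, {"dx": 1.65, "dy": 3.25, "turn": 0.056}, {"dx": 1.65, "dy": 3.25, "turn": 0.056}, {"dx": 1.65, "dy": 3.25, "turn": 0.056}, {"dx": 1.65, "dy": 3.25, "turn": 0.056}, {"dx": 1.65, "dy": 3.25, "turn": 0.056}, {"dx": 1.65, "dy": 3.25, "turn": 0.056}, {"dx": 1.65, "dy": 3.25, "turn": 0.056}, {"dx": 1.65, "dy": 2.5, "turn": 0.056}, {}, {}])

```text
validation failed for argument at $.mo...
```

>>> jog_arm(motion=[{"dx": 1.65, "dy": 3.25, "dz": 0, "turn": 0.056}, {"dx": 1.65, "dy": 3.25, "dz": 0, "turn": 0.056}, {"dx": 1.65, "dy": 3.25, "dz": 0, "turn": 0.056}, {"dx": 1.65, "dy": 3.25, "dz": 0, "turn": 0.056}, {"dx": 1.65, "dy": 3.25, "dz": 0, "turn": 0.056}, {"dx": 1.65, "dy": 3.25, "dz": 0, "turn": 0.056}, {"dx": 1.65, "dy": 3.25, "dz": 0, "turn": 0.056}, {"dx": 1.65, "dy": 3.25, "dz": 0, "turn": 0.056}, {"dx": 1.65, "dy": 3.25, "dz": 0, "turn": 0.056}, {"dx": 1.65, "dy": 3.25, "dz": 0, "turn": 0.056}, {"dx": 1.65, "dy": 3.25, "dz": 0, "turn": 0.056}, {"dx": 1.65, "dy": 3.25, "dz": 0, "turn": 0.056}], fingers=4)

```text
time: 1.1
tool_pos: [0.3552, -0.2646, 0.2309]
tcp_rot: [-2.822, -1.379, 0.0]
wrist_force: [0.2, -1.3, 0.3]
width: 0.469
```

>>> jog_arm(motion=[{"dx": 1.65, "dy": 3.25, "dz": 0, "turn": 0.056}, {"dx": 1.65, "dy": 3.25, "dz": 0, "turn": 0.056}, {"dx": 1.65, "dy": 3.25, "dz": 0, "turn": 0.056}, {"dx": 1.65, "dy": 3.25, "dz": 0, "turn": 0.056}, {"dx": 1.65, "dy": 3.25, "dz": 0, "turn": 0.056}, {"dx": 1.65, "dy": 3.25, "dz": 0, "turn": 0.056}, {"dx": 1.65, "dy": 3.25, "dz": 0, "turn": 0.056}, {"dx": 1.65, "dy": 3.25, "dz": 0, "turn": 0.056}, {"dx": 1.65, "dy": 3.25, "dz": 0, "turn": 0.056}, {"dx": 1.65, "dy": 3.25, "dz": 0, "turn": 0.056}, {"dx": 1.65, "dy": 3.25, "dz": 0, "turn": 0.056}, {"dx": 1.65, "dy": 3.25, "dz": 0, "turn": 0.05}])

```text
time: 2.1
tool_pos: [0.5531, 0.1254, 0.2307]
tcp_rot: [-2.215, -2.227, 0.001]
wrist_force: [0.6, -0.6, 1.3]
width: 0.467
```

```bash
python3 - <<'E'
from h import *
print(bot.read_state()["tool_pos"])
p,d,i=cam("wrist"); p,d,i=cam("wrist");save("w1.png",p); np.savez("w1.npz",p=p,d=d,i=i); print(-np.array(i["R"]).T@i["t"],bot.read_state()["tool_pos"],bot.read_state()["q"])
E
```

```text
[0.55313905 0.12535534 0.23074724]
[0.55480787 0.20342734 0.37376598] [0.55442309 0.12783655 0.2306349 ] [1.81778313e-01 6.42945041e-02 1.83577350e+00 1.83091724e-03
 1.24102945e+00 1.73866633e-01]
```

View pics/w1.png

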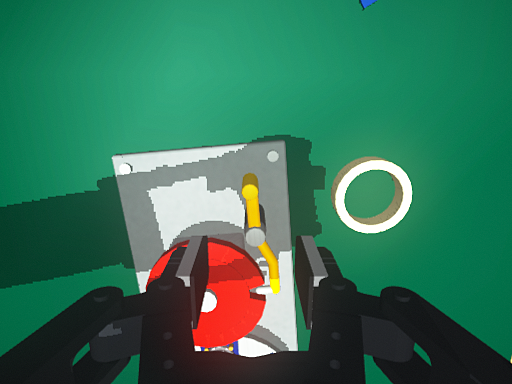

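```bash
python3 - <<'E'
from h import *
T=np.load("w1.npz",allow_pickle=True);p,d,i=T["p"],T["d"],T["i"].item()
C=cloud(d,i)
for n,u,v,z in(("pin",250,191,.116),("pivot",256,238,.085),("hub",207,302,.083)): print(n,np.round(ray(i,u,v,z),4),np.round(C[v,u],4))
h=cv2.cvtColor(p,cv2.COLOR_RGB2HSV)
m=(cv2.inRange(h,(20,120,60),(35,255,255))>0)&(C[...,2]>.108)
P=C[m]; print("pin top pts",m.sum(),P.min(0),P.max(0),P.mean(0))
m=(cv2.inRange(h,(0,150,60),(6,255,255))>0)&(abs(C[...,2]-.08)<.006)
print("wheel z",np.median(C[m],0))
g=m.astype(np.uint8); pts=C[m][:,:2]
# rim extreme left/top arcs: hull circle fit
H=cv2.convexHull(pts.astype(np.float32))[:,0]; H=H[np.hypot(*(H-[.51,.004]).T)>.052]
A=np.c_[2*H,np.ones(len(H))]; s=np.linalg.lstsq(A,(H**2).sum(1),rcond=None)[0]; print("circle",s[:2],np.sqrt(s[2]+s[0]**2+s[1]**2))
E
```

```text
pin [0.5553 0.1252 0.116 ] [0.5553 0.1253 0.1164]
pivot [0.5613 0.0702 0.085 ] [0.5614 0.0689 0.0823]
hub [ 5.136e-01 -5.000e-04  8.300e-02] [0.5143 0.003  0.0879]
pin top pts 250 [0.54873896 0.11826434 0.10805938] [0.56168187 0.20342734 0.37376598] [0.55502325 0.12619944 0.11839993]
wheel z [0.53364297 0.00572354 0.07965376]
circle [0.51182239 0.00250607] 0.060281630944919
```

>>> jog_arm(motion=[{"dx": 0.1, "dy": -0.3, "dz": -3, "turn": 0}, {"dx": 0, "dy": 0, "dz": -3, "turn": 0}, {"dx": 0, "dy": 0, "dz": -3, "turn": 0}, {"dx": 0, "dy": 0, "dz": -3, "turn": 0}, {"dx": 0, "dy": 0, "dz": -2.3, "turn": 0}, {"dx": 0, "dy": 0, "dz": 0, "turn": 0}, {"dx": 0, "dy": 0, "dz": 0, "turn": 0}])

```text
time: 2.78
tool_pos: [0.5521, 0.1197, 0.0866]
tcp_rot: [-2.218, -2.221, 0.006]
wrist_force: [0.1, -1.0, 1.3]
width: 0.467
```

>>> jog_arm(motion=[{"dx": 0, "dy": 0, "dz": 0, "turn": 0}, {"dx": 0, "dy": 0, "dz": 0, "turn": 0}, {"dx": 0, "dy": 0, "dz": 0, "turn": 0}, {"dx": 0, "dy": 0, "dz": 0, "turn": 0}, {"dx": 0, "dy": 0, "dz": 0, "turn": 0}, {"dx": 0, "dy": 0, "dz": 0, "turn": 0}, {"dx": 0, "dy": 0, "dz": 0, "turn": 0}, {"dx": 0, "dy": 0, "dz": 0, "turn": 0}], fingers=1, grip_force=20)

```text
time: 3.45
tool_pos: [0.555, 0.1207, 0.0907]
tcp_rot: [2.218, 2.223, 0.003]
wrist_force: [-2.9, -1.3, 7.2]
width: 0.155
```

>>> jog_arm(motion=[{"dx": -0.3, "dy": 0, "dz": 0, "turn": 0}, {"dx": -0.3, "dy": -0.05, "dz": 0, "turn": 0}, {"dx": -0.3, "dy": -0.05, "dz": 0, "turn": 0}, {"dx": -0.3, "dy": -0.1, "dz": 0, "turn": 0}, {"dx": -0.3, "dy": -0.1, "dz": 0, "turn": 0}, {"dx": -0.3, "dy": -0.1, "dz": 0, "turn": 0}, {"dx": -0.3, "dy": -0.15, "dz": 0, "turn": 0}, {"dx": -0.2, "dy": -0.15, "dz": 0, "turn": 0}, {"dx": -0.1, "dy": 0, "dz": 0, "turn": 0}, {"dx": 0, "dy": 0, "dz": 0, "turn": 0}])

```text
time: 4.28
tool_pos: [0.5319, 0.1146, 0.0906]
tcp_rot: [2.218, 2.222, 0.008]
wrist_force: [1.7, 2.5, 8.5]
width: 0.155
```

>>> jog_arm(motion=[{"dx": 0, "dy": 0, "dz": 0, "turn": 0}, {"dx": 0, "dy": 0, "dz": 0, "turn": 0}, {"dx": 0, "dy": 0, "dz": 0, "turn": 0}, {"dx": 0, "dy": 0, "dz": 0, "turn": 0}], fingers=4)

```text
time: 4.62
tool_pos: [0.5288, 0.1133, 0.0874]
tcp_rot: [-2.218, -2.223, 0.003]
wrist_force: [0.0, -0.1, 0.3]
width: 0.469
```

>>> jog_arm(motion=[{"dx": 0, "dy": 0, "dz": 3, "turn": 0}, {"dx": 0, "dy": 0, "dz": 3, "turn": 0}, {"dx": 0, "dy": 0, "dz": 3, "turn": 0}, {"dx": 0, "dy": 0, "dz": 3, "turn": 0}, {"dx": 0, "dy": 0, "dz": 0, "turn": 0}, {"dx": 0, "dy": 0, "dz": 0, "turn": 0}])

```text
time: 5.12
tool_pos: [0.5313, 0.1137, 0.2104]
tcp_rot: [2.218, 2.222, 0.005]
wrist_force: [-0.5, 0.4, 0.3]
width: 0.468
```

```bash
cat > look.py <<'E'
from h import *
import sys
p,d,i=cam("wrist"); C=cloud(d,i); h=cv2.cvtColor(p,cv2.COLOR_RGB2HSV)
m=(cv2.inRange(h,(20,120,60),(35,255,255))>0)&(abs(C[...,2]-.112)<.008)
P=C[m]; pv=np.array([.561,.0695])
if m.sum():
    c=(P[:,:2].min(0)+P[:,:2].max(0))/2; print("pin",m.sum(),c,np.median(P,0),"angle",np.arctan2(*(c-pv)[::-1])-np.arctan2(.055,-.006))
m=(h[...,2]<70)&(abs(C[...,2]-.124)<.005)&(np.hypot(C[...,0]-.512,C[...,1]-.003)<.08)
if m.sum(): P=C[m]; print("knob",m.sum(),P.min(0),P.max(0))
if len(sys.argv)>1: save(sys.argv[1],p)
s=bot.read_state(); print(s["tool_pos"],s["q"],s["time"])
E
python3 look.py
```

```text
pin 320 [0.5322255  0.11699621] [0.53225168 0.11827885 0.11578089] angle 0.4360320237237765
[0.52995225 0.11345337 0.20836865] [1.64933297e-01 2.82755138e-02 1.91531882e+00 8.35322966e-06
 1.19767067e+00 1.63047016e-01] 5.1667
```

>>> jog_arm(motion=[{"dx": -1.5, "dy": -2.8, "dz": 0.3, "turn": 0}, {"dx": -1.5, "dy": -2.8, "dz": 0, "turn": 0}, {"dx": -1.5, "dy": -2.8, "dz": 0, "turn": 0}, {"dx": -1.8, "dy": -3.1, "dz": 0, "turn": 0}, {"dx": 0, "dy": 0, "dz": 0, "turn": 0}, {"dx": 0, "dy": 0, "dz": 0, "turn": 0}], fingers=5)

```text
time: 5.67
tool_pos: [0.4649, -0.0025, 0.209]
tcp_rot: [-2.221, -2.218, 0.004]
wrist_force: [0.3, 0.7, -0.6]
width: 0.584
```

```bash
python3 look.py w2.png
```

```text
pin 504 [0.53165748 0.11600092] [0.53014282 0.11565985 0.11554644] angle 0.45424773580127087
knob 625 [ 0.45644714 -0.00977506  0.11901792] [0.47647472 0.00873543 0.12790954]
[ 0.46583942 -0.00170075  0.20949814] [-5.75393098e-02 -1.22323649e-01  2.05691876e+00  5.88249034e-04
  1.20988854e+00 -5.77646142e-02] 5.7167
```

View pics/w2.png

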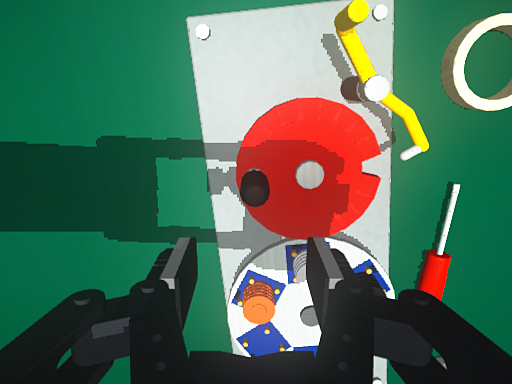

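```bash
python3 - <<'E'
from h import *
p,d,i=cam("wrist"); h=cv2.cvtColor(p,cv2.COLOR_RGB2HSV)
m=cv2.inRange(h,(0,150,60),(8,255,255)); m[:80]=0; m[245:]=0; m[:,390:]=0
H=cv2.convexHull(np.argwhere(m>0)[:,::-1].astype(np.int32))[:,0]
W=np.array([ray(i,u,v,.08)[:2] for u,v in H])
for _ in range(3):
    A=np.c_[2*W,np.ones(len(W))]; s=np.linalg.lstsq(A,(W**2).sum(1),rcond=None)[0]; r=np.sqrt(s[2]+s[0]**2+s[1]**2)
    e=abs(np.hypot(*(W-s[:2]).T)-r); W=W[e<max(.0015,np.percentile(e,80))]
print(s[:2],r,len(W))
E
```

```text
[0.51127719 0.00292905] 0.059991849176465765 46
```

>>> jog_arm(motion=[{"dx": 0.1, "dy": 0.1, "dz": -3, "turn": 0}, {"dx": 0, "dy": 0, "dz": -3, "turn": 0}, {"dx": 0, "dy": 0, "dz": -3, "turn": 0}, {"dx": 0, "dy": 0, "dz": -2.4, "turn": 0}, {"dx": 0, "dy": 0, "dz": 0, "turn": 0}, {"dx": 0, "dy": 0, "dz": 0, "turn": 0}])

```text
time: 6.27
tool_pos: [0.4667, 0.0006, 0.0955]
tcp_rot: [-2.215, -2.223, 0.005]
wrist_force: [0.4, 0.6, -0.6]
width: 0.585
```

>>> jog_arm(motion=[{"dx": 0, "dy": 0, "dz": 0, "turn": 0}, {"dx": 0, "dy": 0, "dz": 0, "turn": 0}, {"dx": 0, "dy": 0, "dz": 0, "turn": 0}, {"dx": 0, "dy": 0, "dz": 0, "turn": 0}, {"dx": 0, "dy": 0, "dz": 0, "turn": 0}, {"dx": 0, "dy": 0, "dz": 0, "turn": 0}, {"dx": 0, "dy": 0, "dz": 0, "turn": 0}, {"dx": 0, "dy": 0, "dz": 0, "turn": 0}], fingers=1.8, grip_force=30)

```text
time: 6.93
tool_pos: [0.4669, -0.0003, 0.0993]
tcp_rot: [-2.218, -2.222, 0.002]
wrist_force: [-9.0, 0.3, 8.9]
width: 0.243
```

```bash
python3 - <<'E'
import numpy as np
a=np.radians(184.6)+np.arange(37)*np.radians(10)
P=4.5*np.c_[np.cos(a),np.sin(a)]
print(P[0]); D=np.diff(np.round(P-P[0],2),axis=0)
for k in range(3): print([ {"dx":round(x,2)+0,"dy":round(y,2)+0,"dz":0,"turn":0} for x,y in D[12*k:12*k+12]])
E
```

```text
[-4.48550495 -0.36089516]
[{'dx': np.float64(0.13), 'dy': np.float64(-0.77), 'dz': 0, 'turn': 0}, {'dx': np.float64(0.26), 'dy': np.float64(-0.74), 'dz': 0, 'turn': 0}, {'dx': np.float64(0.39), 'dy': np.float64(-0.68), 'dz': 0, 'turn': 0}, {'dx': np.float64(0.5), 'dy': np.float64(-0.61), 'dz': 0, 'turn': 0}, {'dx': np.float64(0.6), 'dy': np.float64(-0.51), 'dz': 0, 'turn': 0}, {'dx': np.float64(0.68), 'dy': np.float64(-0.39), 'dz': 0, 'turn': 0}, {'dx': np.float64(0.73), 'dy': np.float64(-0.28), 'dz': 0, 'turn': 0}, {'dx': np.float64(0.77), 'dy': np.float64(-0.14), 'dz': 0, 'turn': 0}, {'dx': np.float64(0.79), 'dy': np.float64(0.0), 'dz': 0, 'turn': 0}, {'dx': np.float64(0.77), 'dy': np.float64(0.13), 'dz': 0, 'turn': 0}, {'dx': np.float64(0.74), 'dy': np.float64(0.26), 'dz': 0, 'turn': 0}, {'dx': np.float64(0.68), 'dy': np.float64(0.39), 'dz': 0, 'turn': 0}]
[{'dx': np.float64(0.61), 'dy': np.float64(0.5), 'dz': 0, 'turn': 0}, {'dx': np.float64(0.5), 'dy': np.float64(0.59), 'dz': 0, 'turn': 0}, {'dx': np.float64(0.4), 'dy': np.float64(0.68), 'dz': 0, 'turn': 0}, {'dx': np.float64(0.
[... 768 characters left out ...]
t64(-0.79), 'dy': np.float64(0.01), 'dz': 0, 'turn': 0}, {'dx': np.float64(-0.77), 'dy': np.float64(-0.13), 'dz': 0, 'turn': 0}, {'dx': np.float64(-0.74), 'dy': np.float64(-0.27), 'dz': 0, 'turn': 0}, {'dx': np.float64(-0.68), 'dy': np.float64(-0.38), 'dz': 0, 'turn': 0}, {'dx': np.float64(-0.6), 'dy': np.float64(-0.5), 'dz': 0, 'turn': 0}, {'dx': np.float64(-0.51), 'dy': np.float64(-0.6), 'dz': 0, 'turn': 0}, {'dx': np.float64(-0.4), 'dy': np.float64(-0.68), 'dz': 0, 'turn': 0}, {'dx': np.float64(-0.27), 'dy': np.float64(-0.73), 'dz': 0, 'turn': 0}, {'dx': np.float64(-0.14), 'dy': np.float64(-0.78), 'dz': 0, 'turn': 0}, {'dx': np.float64(-0.01), 'dy': np.float64(-0.78), 'dz': 0, 'turn': 0}]
```

>>> jog_arm(motion=[{"dx": 0.13, "dy": -0.77, "dz": 0, "turn": 0}, {"dx": 0.26, "dy": -0.74, "dz": 0, "turn": 0}, {"dx": 0.39, "dy": -0.68, "dz": 0, "turn": 0}, {"dx": 0.5, "dy": -0.61, "dz": 0, "turn": 0}, {"dx": 0.6, "dy": -0.51, "dz": 0, "turn": 0}, {"dx": 0.68, "dy": -0.39, "dz": 0, "turn": 0}, {"dx": 0.73, "dy": -0.28, "dz": 0, "turn": 0}, {"dx": 0.77, "dy": -0.14, "dz": 0, "turn": 0}, {"dx": 0.79, "dy": 0, "dz": 0, "turn": 0}, {"dx": 0.77, "dy": 0.13, "dz": 0, "turn": 0}, {"dx": 0.74, "dy": 0.26, "dz": 0, "turn": 0}, {"dx": 0.68, "dy": 0.39, "dz": 0, "turn": 0}])

```text
time: 7.93
tool_pos: [0.539, -0.0317, 0.0992]
tcp_rot: [-2.218, -2.22, -0.003]
wrist_force: [-8.9, 9.7, 12.2]
width: 0.247
```

>>> jog_arm(motion=[{"dx": 0.61, "dy": 0.5, "dz": 0, "turn": 0}, {"dx": 0.5, "dy": 0.59, "dz": 0, "turn": 0}, {"dx": 0.4, "dy": 0.68, "dz": 0, "turn": 0}, {"dx": 0.27, "dy": 0.74, "dz": 0, "turn": 0}, {"dx": 0.15, "dy": 0.77, "dz": 0, "turn": 0}, {"dx": 0, "dy": 0.78, "dz": 0, "turn": 0}, {"dx": -0.13, "dy": 0.78, "dz": 0, "turn": 0}, {"dx": -0.26, "dy": 0.73, "dz": 0, "turn": 0}, {"dx": -0.39, "dy": 0.69, "dz": 0, "turn": 0}, {"dx": -0.5, "dy": 0.6, "dz": 0, "turn": 0}, {"dx": -0.6, "dy": 0.51, "dz": 0, "turn": 0}, {"dx": -0.67, "dy": 0.4, "dz": 0, "turn": 0}])

```text
time: 8.93
tool_pos: [0.5346, 0.0431, 0.0993]
tcp_rot: [2.216, 2.221, 0.004]
wrist_force: [0.0, -4.3, 5.0]
width: 0.243
```

>>> jog_arm(motion=[{"dx": -0.74, "dy": 0.27, "dz": 0, "turn": 0}, {"dx": -0.77, "dy": 0.14, "dz": 0, "turn": 0}, {"dx": -0.79, "dy": 0.01, "dz": 0, "turn": 0}, {"dx": -0.77, "dy": -0.13, "dz": 0, "turn": 0}, {"dx": -0.74, "dy": -0.27, "dz": 0, "turn": 0}, {"dx": -0.68, "dy": -0.38, "dz": 0, "turn": 0}, {"dx": -0.6, "dy": -0.5, "dz": 0, "turn": 0}, {"dx": -0.51, "dy": -0.6, "dz": 0, "turn": 0}, {"dx": -0.4, "dy": -0.68, "dz": 0, "turn": 0}, {"dx": -0.27, "dy": -0.73, "dz": 0, "turn": 0}, {"dx": -0.14, "dy": -0.78, "dz": 0, "turn": 0}, {"dx": -0.01, "dy": -0.78, "dz": 0, "turn": 0}])

```text
time: 9.93
tool_pos: [0.4669, 0.0006, 0.0992]
tcp_rot: [-2.217, -2.221, -0.0]
wrist_force: [-8.6, 2.3, 16.0]
width: 0.246
```

>>> jog_arm(motion=[{"dx": 0.13, "dy": -0.77, "dz": 0, "turn": 0}, {"dx": 0.26, "dy": -0.74, "dz": 0, "turn": 0}, {"dx": 0.39, "dy": -0.68, "dz": 0, "turn": 0}, {"dx": 0.5, "dy": -0.61, "dz": 0, "turn": 0}, {"dx": 0.6, "dy": -0.51, "dz": 0, "turn": 0}, {"dx": 0.68, "dy": -0.39, "dz": 0, "turn": 0}, {"dx": 0.73, "dy": -0.28, "dz": 0, "turn": 0}, {"dx": 0.77, "dy": -0.14, "dz": 0, "turn": 0}, {"dx": 0.79, "dy": 0, "dz": 0, "turn": 0}, {"dx": 0.77, "dy": 0.13, "dz": 0, "turn": 0}, {"dx": 0.74, "dy": 0.26, "dz": 0, "turn": 0}, {"dx": 0.68, "dy": 0.39, "dz": 0, "turn": 0}])

```text
time: 10.93
tool_pos: [0.5388, -0.0318, 0.0992]
tcp_rot: [-2.219, -2.22, -0.004]
wrist_force: [-8.2, 6.3, 15.0]
width: 0.243
```

>>> jog_arm(motion=[{"dx": 0.61, "dy": 0.5, "dz": 0, "turn": 0}, {"dx": 0.5, "dy": 0.59, "dz": 0, "turn": 0}, {"dx": 0.4, "dy": 0.68, "dz": 0, "turn": 0}, {"dx": 0.27, "dy": 0.74, "dz": 0, "turn": 0}, {"dx": 0.15, "dy": 0.77, "dz": 0, "turn": 0}, {"dx": 0, "dy": 0.78, "dz": 0, "turn": 0}, {"dx": -0.13, "dy": 0.78, "dz": 0, "turn": 0}, {"dx": -0.26, "dy": 0.73, "dz": 0, "turn": 0}, {"dx": -0.39, "dy": 0.69, "dz": 0, "turn": 0}, {"dx": -0.5, "dy": 0.6, "dz": 0, "turn": 0}, {"dx": -0.6, "dy": 0.51, "dz": 0, "turn": 0}, {"dx": -0.67, "dy": 0.4, "dz": 0, "turn": 0}])

```text
time: 11.93
tool_pos: [0.534, 0.0435, 0.0993]
tcp_rot: [2.216, 2.221, 0.004]
wrist_force: [1.0, -4.6, 7.2]
width: 0.244
```

>>> jog_arm(motion=[{"dx": -0.74, "dy": 0.27, "dz": 0, "turn": 0}, {"dx": -0.77, "dy": 0.14, "dz": 0, "turn": 0}, {"dx": -0.79, "dy": 0.01, "dz": 0, "turn": 0}, {"dx": -0.77, "dy": -0.13, "dz": 0, "turn": 0}, {"dx": -0.74, "dy": -0.27, "dz": 0, "turn": 0}, {"dx": -0.68, "dy": -0.38, "dz": 0, "turn": 0}, {"dx": -0.6, "dy": -0.5, "dz": 0, "turn": 0}, {"dx": -0.51, "dy": -0.6, "dz": 0, "turn": 0}, {"dx": -0.4, "dy": -0.68, "dz": 0, "turn": 0}, {"dx": -0.27, "dy": -0.73, "dz": 0, "turn": 0}, {"dx": -0.14, "dy": -0.78, "dz": 0, "turn": 0}, {"dx": -0.01, "dy": -0.78, "dz": 0, "turn": 0}])

```text
time: 12.93
tool_pos: [0.4669, 0.0005, 0.0992]
tcp_rot: [-2.217, -2.222, -0.0]
wrist_force: [-8.3, 1.1, 15.8]
width: 0.247
```

>>> jog_arm(motion=[{"dx": 0, "dy": 0, "dz": 0, "turn": 0}, {"dx": 0, "dy": 0, "dz": 0, "turn": 0}, {"dx": 0, "dy": 0, "dz": 0, "turn": 0}, {"dx": 0, "dy": 0, "dz": 0, "turn": 0}])

```text
time: 13.27
tool_pos: [0.467, -0.0008, 0.0992]
tcp_rot: [-2.218, -2.223, 0.003]
wrist_force: [-9.7, -3.1, 17.7]
width: 0.246
```

>>> jog_arm(motion=[{"dx": 0, "dy": 0, "dz": 0, "turn": 0}, {"dx": 0, "dy": 0, "dz": 0, "turn": 0}, {"dx": 0, "dy": 0, "dz": 0, "turn": 0}, {"dx": 0, "dy": 0, "dz": 0, "turn": 0}, {"dx": 0, "dy": 0, "dz": 3, "turn": 0}, {"dx": 0, "dy": 0, "dz": 3, "turn": 0}, {"dx": 0, "dy": 0, "dz": 3, "turn": 0}, {"dx": 0, "dy": 0, "dz": 2.4, "turn": 0}, {"dx": 0, "dy": 0, "dz": 0, "turn": 0}, {"dx": 0, "dy": 0, "dz": 0, "turn": 0}], fingers=5)

```text
time: 14.1
tool_pos: [0.4694, -0.0004, 0.2129]
tcp_rot: [2.217, 2.222, 0.004]
wrist_force: [-0.3, 0.5, 0.5]
width: 0.589
```

```bash
python3 look.py w3.png
```

```text
pin 472 [0.53149545 0.1161614 ] [0.53034892 0.1157557  0.11566038] angle 0.4551787743499147
knob 602 [ 0.45645525 -0.01140456  0.11903537] [0.47688398 0.0076942  0.127856  ]
[ 4.68106739e-01 -3.59077860e-04  2.11178523e-01] [-5.41159306e-02 -1.21377384e-01  2.05290427e+00  1.87901265e-04
  1.20958015e+00 -5.62487061e-02] 14.15
```

View pics/w3.png

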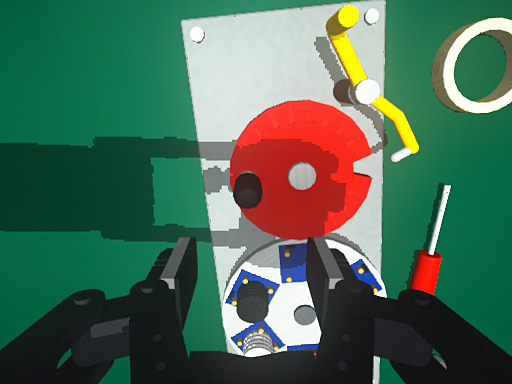

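>>> jog_arm(motion=[{"dx": 1.6, "dy": 2.9, "dz": 0, "turn": 0}, {"dx": 1.6, "dy": 2.9, "dz": 0, "turn": 0}, {"dx": 1.6, "dy": 2.9, "dz": 0, "turn": 0}, {"dx": 1.6, "dy": 2.9, "dz": 0, "turn": 0}, {"dx": 0, "dy": 0, "dz": -3, "turn": 0}, {"dx": 0, "dy": 0, "dz": -3, "turn": 0}, {"dx": 0, "dy": 0, "dz": -3, "turn": 0}, {"dx": 0, "dy": 0, "dz": -3, "turn": 0}, {"dx": 0, "dy": 0, "dz": 0, "turn": 0}, {"dx": 0, "dy": 0, "dz": 0, "turn": 0}], fingers=4)

```text
time: 14.98
tool_pos: [0.5285, 0.115, 0.0876]
tcp_rot: [-2.216, -2.22, 0.011]
wrist_force: [-0.8, 0.4, 0.9]
width: 0.468
```

>>> jog_arm(motion=[{"dx": 0, "dy": 0, "dz": 0, "turn": 0}, {"dx": 0, "dy": 0, "dz": 0, "turn": 0}, {"dx": 0, "dy": 0, "dz": 0, "turn": 0}, {"dx": 0, "dy": 0, "dz": 0, "turn": 0}, {"dx": 0, "dy": 0, "dz": 0, "turn": 0}, {"dx": 0, "dy": 0, "dz": 0, "turn": 0}, {"dx": 0, "dy": 0, "dz": 0, "turn": 0}, {"dx": 0, "dy": 0, "dz": 0, "turn": 0}], fingers=1, grip_force=20)

```text
time: 15.65
tool_pos: [0.5334, 0.116, 0.0932]
tcp_rot: [2.218, 2.222, 0.004]
wrist_force: [-2.1, 1.3, 6.4]
width: 0.154
```

>>> jog_arm(motion=[{"dx": 0.3, "dy": 0.15, "dz": 0, "turn": 0}, {"dx": 0.3, "dy": 0.15, "dz": 0, "turn": 0}, {"dx": 0.3, "dy": 0.1, "dz": 0, "turn": 0}, {"dx": 0.3, "dy": 0.1, "dz": 0, "turn": 0}, {"dx": 0.3, "dy": 0.1, "dz": 0, "turn": 0}, {"dx": 0.3, "dy": 0.05, "dz": 0, "turn": 0}, {"dx": 0.3, "dy": 0.05, "dz": 0, "turn": 0}, {"dx": 0.2, "dy": 0, "dz": 0, "turn": 0}, {"dx": 0.1, "dy": 0, "dz": 0, "turn": 0}, {"dx": 0, "dy": 0, "dz": 0, "turn": 0}, {"dx": 0, "dy": 0, "dz": 0, "turn": 0}])

```text
time: 16.57
tool_pos: [0.5551, 0.1244, 0.093]
tcp_rot: [-2.218, -2.22, -0.002]
wrist_force: [-6.2, 7.2, 9.2]
width: 0.154
```

>>> jog_arm(motion=[{"dx": 0.1, "dy": 0, "dz": 0, "turn": 0}, {"dx": 0.1, "dy": 0, "dz": 0, "turn": 0}, {"dx": 0, "dy": 0, "dz": 0, "turn": 0}, {"dx": 0, "dy": 0, "dz": 0, "turn": 0}])

```text
time: 16.9
tool_pos: [0.5552, 0.1245, 0.0929]
tcp_rot: [-2.216, -2.218, 0.003]
wrist_force: [-12.0, 6.2, 15.2]
width: 0.145
```

Firm stop reached. Release, rise and check.

>>> jog_arm(motion=[{"dx": 0, "dy": 0, "dz": 0, "turn": 0}, {"dx": 0, "dy": 0, "dz": 0, "turn": 0}, {"dx": 0, "dy": 0, "dz": 0, "turn": 0}, {"dx": 0, "dy": 0, "dz": 0, "turn": 0}, {"dx": 0, "dy": 0, "dz": 3, "turn": 0}, {"dx": 0, "dy": 0, "dz": 3, "turn": 0}, {"dx": 0, "dy": 0, "dz": 3, "turn": 0}, {"dx": 0, "dy": 0, "dz": 3, "turn": 0}, {"dx": -3, "dy": 0, "dz": 2, "turn": 0}, {"dx": -3, "dy": -3, "dz": 2, "turn": 0}, {"dx": 0, "dy": 0, "dz": 0, "turn": 0}, {"dx": 0, "dy": 0, "dz": 0, "turn": 0}], fingers=4)

```text
time: 17.9
tool_pos: [0.5018, 0.0952, 0.2508]
tcp_rot: [2.219, 2.22, 0.005]
wrist_force: [0.3, 0.3, -0.4]
width: 0.467
```

```bash
python3 look.py w4.png; python3 - <<'E'
from h import *
p,_,_=cam("top");a=cv2.resize(p[172:236,205:335],None,fx=5,fy=5,interpolation=2)[:270]
w=cv2.imread("pics/w4.png")[...,::-1][:320,100:]
save("c4.png",np.vstack([np.pad(a,((0,0),(0,0),(0,0))),np.pad(w,((0,0),(0,650-w.shape[1]),(0,0)))]))
E
```

```text
pin 240 [0.55480065 0.12447627] [0.55388674 0.12497719 0.11582225] angle 0.0036285395067630066
knob 167 [ 0.46144686 -0.00938013  0.11917841] [0.47672484 0.00813567 0.12863359]
[0.50178193 0.09555069 0.24949501] [ 1.39352834e-01 -6.25016627e-02  1.92765076e+00  7.75580799e-05
  1.27434894e+00  1.38495047e-01] 17.95
```

View pics/c4.png

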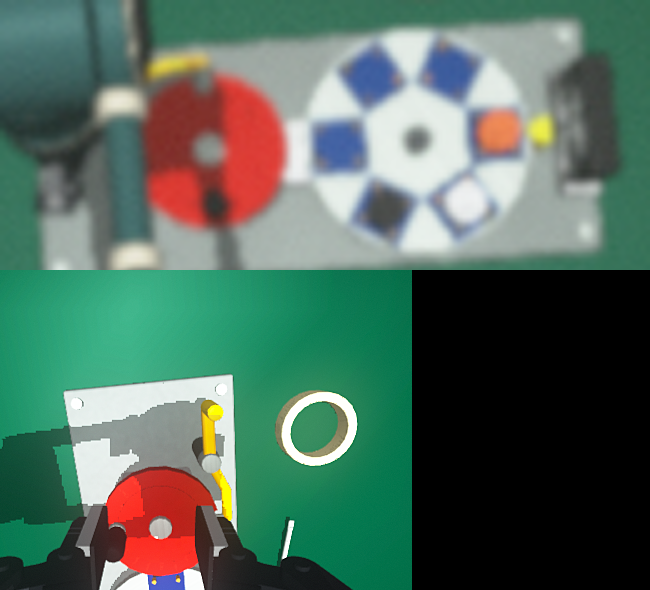

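```bash
python3 -c "
from workcell import bot; print(bot.finish_job())"
```

```text
the job is handed in; nothing more can be done
None
```

The copper heat sink now stands in front of the fan, the turntable is locked, and the job was handed in at about 18 s.

- **What I did:** I pinched the catch pin and swung the catch out to about 0.45 rad. Then I held the knob, cranked the handwheel two full turns anticlockwise, and pushed the catch back until it met a firm stop.
- **Last checks:**
  - The top picture shows the copper sink at the yellow pointer, with the silver and black sinks still in their nests.
  - The catch pin is back at its starting place, at about 0.004 rad, so the nose is in the notch.
  - The gripper was clear of the fixture, with no force on the wrist.
- **Small disagreement:** before I shut the catch, the knob was about 1.3 mm (under 2°) from its starting place. That is within the 5° the notch allows, and the catch went fully home.
- **Bystanders:** I did not measure the other bench items again. I saw no contact with them.

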